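# Pack out the push clamp on a drilling jig and hold it shut

## Robot

A 7-joint arm with a two-finger parallel gripper is mounted at the origin on the work surface. World frame = base frame: x ahead of the robot, y to its left, z up, the work surface at z = 0. Lengths are in m, angles in rad, forces in N, time in s.
With the tool pointing down it reaches from about 0.425 to 0.925 m from the base axis. Payload 6.8 kg.
Tool frame: the origin (TCP) lies at the very end of the fingers, on their centre line; the grasp point (between the pads) lies 19 mm behind it; z points along the fingers, y is the line along which they close (so a half turn about z gives the same grasp; the last joint's range is limited). The gripper opens to 85 mm and grips with 20 to 120 N. Pads are 22 mm wide; open, the fingers measure 114 mm over their backs; the gripper's body (76 mm by 85 mm) begins 54 mm behind the grasp point. The pads swing forward as they close: fully open they stand 13 mm farther back than shut.
Start: joints at [1.109, 0.477, 0.022, 1.555, -0.011, 1.109, -0.083], TCP at [0.234, -0.633, 0.231] pointing down, gripper open.
Joint ranges: [-2.96, 2.96], [-0.34, 2.1], [-1.41, 1.46], [0.24, 2.44], [-1.37, 4.51], [0.17, 1.92], [-2.96, 2.96]. Speed limits (rad/s): [2.39, 2.39, 3.14, 3.14, 3.14, 3.14, 3.14].

## Interface

Orientations are given as a unit quaternion [w, x, y, z].
In Python, from station import bot gives the robot as it stands. The module is installed in compiled form; this text tells all that it offers.
- The arm moves only by the shell command python3 -m jog 'ROWS' [OPENING] [FORCE]. ROWS is JSON, a list of rows, each a list of 4 numbers: the shift along the tool's x, y, z in cm, then the turn about the tool's z in rad. In form: [[x, y, z, spin], ...]. A call has 1 to 20 rows; each row is the pose to reach, as a shift and turn from the pose commanded when the call began, along the tool's axes at that moment; what a row does not reach only later rows make up. A row lasts 1/12 s, in which the tool goes at most 41.7 mm and 7.16 degrees, less where a joint would pass 70% of its speed; a pose out of reach is approached as far as the arm can. A call with a gripper value outside its range is refused whole. OPENING is the closure, from -1 (fully open) to 1 (shut), set as the call begins (- or left out, the last holds). The fingers move at their own pace and stop on an object; FORCE is the grip in N (left out, the last holds). Time passes only in rows, so rows that repeat a pose let the fingers close. It gives the time, the measured TCP pose, the force, the opening and the grip force at its end, in the units of the state.
- bot.get_obs(): the state, without advancing time (a new reading comes with each control period).
- bot.read_camera(name): name is "scene" or "top" or "wrist"; returns a dict with "pixels" (480x640x3 uint8, red, green, blue), "depth" (480x640 float32, m along the optical axis (not along the pixel's ray), 0 where there is no reading), "fovy" (degrees; the focal length in pixels is half the picture's height over the tangent of half this angle, whatever the lens; pixels are square), "cx", "cy" (the principal point, pixels), "pose" (4x4, takes a point from camera to world coordinates). Camera axes: x right, y down, z forward; pixel columns grow to the right and rows downward; lengths in m; the calibration is good to about 2 mm. A picture is of the moment at which its call begins.
- bot.hand_in(): hands the job in; it is judged then, once.
The state is a dict: "t": time; "q": joint angles; "joint_vel": joint speeds; "joint_torque": joint torques, N m; "eef_pos": TCP position; "tool_rot": TCP orientation; "contact_force": force on the tool from outside, world axes, zero at the start; "torque": the same for the moment, N m; "gripper_width": opening from 0.0 (shut) to 1.0 (fully open); "grasp_force": force on a finger pad.
Only numpy, scipy, OpenCV 4.12 (cv2) and the standard library are available. Lean on these libraries where they do the work, as an engineer would, in place of code of your own. Each camera call takes 0.05 s, during which the arm holds its last target. There are 200 camera calls.

## Task

First turn the aluminium bracket on its pin so that its flange faces squarely towards the push clamp. Then stand wooden packing blocks from the holder, one after another, side by side in the channel between flange and clamp, upright and flat on the jig, until pushing the clamp's plunger towards the bracket squeezes the stack tight instead of just running out of stroke; leave any others in the holder. Finish while holding the plunger firmly pressed against the stack (it springs back if let go), and leave the oil can, collar and wrench where they are.

Things in the scene. Friction and masses are not known exactly. Their poses are not given: they have to be found in the camera images.
- jig: Plywood drilling jig, fixed: base plate 160 (x) x 240 (y) x 18 mm thick, origin under its centre. Two rails 8 mm high, 58 mm apart, from y = -75 to 45 mm, form a channel along its y axis. The bracket's pin stands at (0, 85) mm; the push clamp is bolted on towards -y, each time at another place along y.
- bracket: Bare aluminium bracket, only turns on an upright pin (1.7 rad either way from square; stiff, 0.04 N m, stays where left). Origin on the pin at the jig's top (z = 18 mm). Round barrel, radius 22, 37 mm high, with a flange on its -y side. Square when its axes are parallel to the jig's; starts 0.6 to 1.3 rad counterclockwise of that, seen from above: turn it clockwise.
- flange (a point): Centre of the flange's flat outer face, 30 mm from the pin; the flange is 44 mm wide and 37 mm high, faces -y of the bracket, and must face -y of the jig.
- lug (a point): Centre of the top of the bracket's grip lug, on the pin's axis 83 mm above the bench: lug 40 (bracket x) x 20 (bracket y) mm, 28 mm high, standing on the barrel.
- plunger: Steel plunger of the push clamp, slides along the jig's y only, towards the bracket (+y), stroke 24 mm, starts fully back; a spring returns it (2 N at the start, 4 N at full stroke). Origin at the jig's top (z = 18 mm) in the plane of its flat front face (44 mm wide, 36 high, plate 12 thick). When back, 28 to 58 mm are free between it and the square flange: room for one or two blocks.
- handle (a point): Centre of the top of the plunger's black handle post, 92 mm above the bench, 22 mm behind (-y) the front face: 16 x 16 mm, free from 36 to 74 mm above the jig's top. The clamp's fixed housing (50 mm wide, 34 high) begins 48 mm behind the drawn-back face.
- block1: Wooden packing block, 50 (x, width) x 18 (y, thickness) x 45 mm high, about 50 g, all three alike; origin under its centre. Starts upright in a plywood holder: floor at z = 12 mm, ribs 8 mm high and 36 mm wide between the blocks, which stand 40 mm apart along y. Grip it by its two 18 mm wide ends (across x).
- block2: Second packing block, the same as block1, the middle one in the holder.
- block3: Third packing block, the same as block1.
- oil_can: Bystander: steel can, 48 mm across, 110 mm high, origin under its centre.
- collar: Bystander: dark steel collar, 50 mm across, 20 mm high, origin under its centre.
- wrench: Bystander: wrench 160 mm long, lying on the bench, origin under its middle.
Mind the look-alikes: they are no part of the job. Leave any white look-alike of the block3 alone.

How it is judged:
On the way, in this order (a step that is already met when the one before it is completed fails the run):
1. the bracket is turned so that its flange faces the clamp squarely (within 0.12 rad), before any block stands in the gap (angle between the y axis of bracket and the y axis of jig, either way round below 0.12 rad), for 0.2 s.
2. a block stands upright on the jig between flange and plunger, let go (((((z of block1 in the frame of jig between 0.0155 and 0.0215 m and angle between block1's own z axis and vertical below 0.1 rad and x of block1 in the frame of jig between -0.012 and 0.012 m and angle between the y axis of block1 and the y axis of jig, either way round below 0.15 rad) and y of block1 in the frame of bracket below -0.035 m and y of block1 in the frame of plunger above 0.006 m) and contact force between the fingers and block1 below 0.1 N) or (((z of block2 in the frame of jig between 0.0155 and 0.0215 m and angle between block2's own z axis and vertical below 0.1 rad and x of block2 in the frame of jig between -0.012 and 0.012 m and angle between the y axis of block2 and the y axis of jig, either way round below 0.15 rad) and y of block2 in the frame of bracket below -0.035 m and y of block2 in the frame of plunger above 0.006 m) and contact force between the fingers and block2 below 0.1 N) or (((z of block3 in the frame of jig between 0.0155 and 0.0215 m and angle between block3's own z axis and vertical below 0.1 rad and x of block3 in the frame of jig between -0.012 and 0.012 m and angle between the y axis of block3 and the y axis of jig, either way round below 0.15 rad) and y of block3 in the frame of bracket below -0.035 m and y of block3 in the frame of plunger above 0.006 m) and contact force between the fingers and block3 below 0.1 N))), for 0.2 s.
At the end, for the whole second after the job is handed in: Flange square to the clamp (0.12 rad); used blocks in the channel between flange and plunger, upright (0.1 rad), square (0.15), flat on the jig (3 mm), central (12 mm); others still in the holder (30 mm). The robot pushes the plunger (over 3 N); plunger on stack and stack on bracket press over 4 N (angle between the y axis of bracket and the y axis of jig, either way round below 0.12 rad and (contact force between plunger and block1 above 4 N or contact force between plunger and block2 above 4 N or contact force between plunger and block3 above 4 N) and (contact force between bracket and block1 above 4 N or contact force between bracket and block2 above 4 N or contact force between bracket and block3 above 4 N) and (distance of block1 from where it was at the start of the episode below 0.03 m or ((z of block1 in the frame of jig between 0.0155 and 0.0215 m and angle between block1's own z axis and vertical below 0.1 rad and x of block1 in the frame of jig between -0.012 and 0.012 m and angle between the y axis of block1 and the y axis of jig, either way round below 0.15 rad) and y of block1 in the frame of bracket below -0.035 m and y of block1 in the frame of plunger above 0.006 m)) and (distance of block2 from where it was at the start of the episode below 0.03 m or ((z of block2 in the frame of jig between 0.0155 and 0.0215 m and angle between block2's own z axis and vertical below 0.1 rad and x of block2 in the frame of jig between -0.012 and 0.012 m and angle between the y axis of block2 and the y axis of jig, either way round below 0.15 rad) and y of block2 in the frame of bracket below -0.035 m and y of block2 in the frame of plunger above 0.006 m)) and (distance of block3 from where it was at the start of the episode below 0.03 m or ((z of block3 in the frame of jig between 0.0155 and 0.0215 m and angle between block3's own z axis and vertical below 0.1 rad and x of block3 in the frame of jig between -0.012 and 0.012 m and angle between the y axis of block3 and the y axis of jig, either way round below 0.15 rad) and y of block3 in the frame of bracket below -0.035 m and y of block3 in the frame of plunger above 0.006 m)) and contact force between any of the fingers, the arm and plunger above 3 N); the arm keeps its last pose, push and grip.
It fails at once if the oil can is moved by more than 30 mm (distance of oil_can from where it was at the start of the episode above 0.03 m).
It fails at once if the collar is moved by more than 30 mm (distance of collar from where it was at the start of the episode above 0.03 m).
It fails at once if the wrench is moved by more than 30 mm (distance of wrench from where it was at the start of the episode above 0.03 m).
It also fails if it takes over 72 s, if anything falls off the work surface, if the arm or the gripper's body presses on something with over 40 N, if the wrist force passes 120 N, or if a joint passes its speed limit or range.

## Working session

There is one attempt and no reset: what is moved stays moved. The work goes in short steps, Python scripts to look and compute and a shell command to move; the robot and the scene stay as the last step left them, time stands still between calls to the robot, and variables do not carry over. Pictures are saved under pics/ and viewed, at most 10 in all, crops included, and the job is handed in when it is done.

```bash
mkdir -p pics; cat > h.py <<'E'
import numpy as np, cv2
from station import bot
from scipy.spatial.transform import Rotation as R
def cloud(c):
    d=c["depth"]; f=240/np.tan(np.radians(c["fovy"])/2)
    v,u=np.mgrid[0:480,0:640]
    P=np.stack([(u-c["cx"])*d/f,(v-c["cy"])*d/f,d],-1)
    W=P@c["pose"][:3,:3].T+c["pose"][:3,3]
    W[d==0]=np.nan
    return W
def save(c,n): cv2.imwrite(f"pics/{n}.png",c["pixels"][:,:,::-1])
E
python3 - <<'E'
from h import *
for n in ["scene","top"]:
    c=bot.read_camera(n); save(c,n+"0"); np.savez(n+"0.npz",**c)
    print(n,c["fovy"],c["cx"],c["cy"],c["pose"].round(3).tolist())
o=bot.get_obs(); print({k:np.round(v,3) for k,v in o.items()})
print(R.from_quat(np.roll(o["tool_rot"],-1)).as_matrix().round(3))
E
```

```text
scene 43.25146460757061 316.69834314688273 244.89012299797855 [[0.669, 0.559, -0.491, 1.202], [0.743, -0.489, 0.457, -0.524], [0.015, -0.67, -0.742, 0.946], [0.0, 0.0, 0.0, 1.0]]
top 44.527095136616225 312.0710814329576 239.79766216730607 [[0.0, -0.995, 0.099, 0.472], [-1.0, 0.002, 0.02, -0.012], [-0.02, -0.099, -0.995, 1.395], [0.0, 0.0, 0.0, 1.0]]
{'t': np.float64(0.1), 'q': array([ 1.109,  0.478,  0.022,  1.556, -0.011,  1.109, -0.083]), 'joint_vel': array([ 0.001, -0.001, -0.   , -0.003, -0.001, -0.   , -0.002]), 'joint_torque': array([ 7.0000e-03, -5.9775e+01,  1.6140e+00, -2.8195e+01,  1.3000e-02,
        5.0000e-03,  0.0000e+00]), 'eef_pos': array([ 0.234, -0.633,  0.23 ]), 'tool_rot': array([-0.001,  0.984,  0.176, -0.   ]), 'contact_force': array([ 0.027, -0.229, -0.548]), 'torque': array([ 0.016, -0.052, -0.003]), 'grasp_force': np.float64(0.0), 'gripper_width': np.float64(1.0)}
[[ 0.938  0.346 -0.001]
 [ 0.346 -0.938  0.002]
 [-0.    -0.002 -1.   ]]
```

View pics/scene0.png

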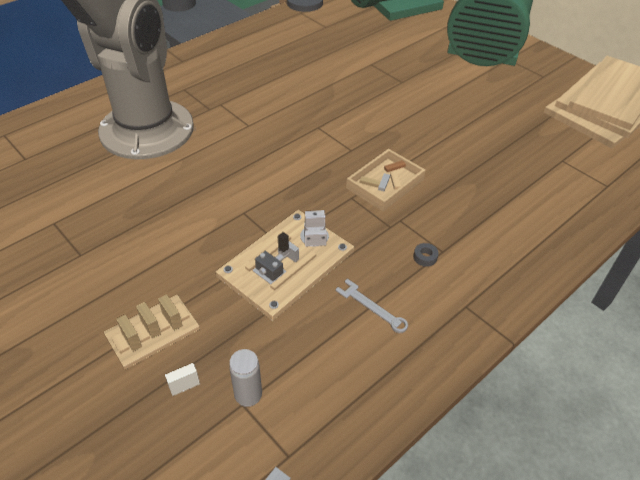

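View pics/top0.png

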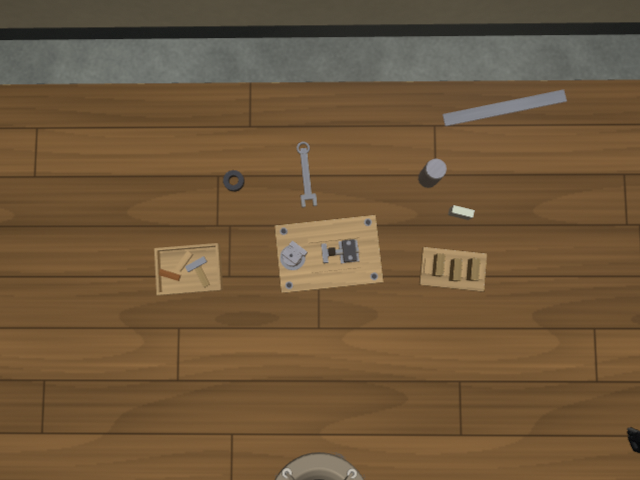

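The top view shows the jig at about (328,254), with the bracket at (292,256), handle at (332,252) and housing at (349,250). The holder is at (453,269), with blocks at (438,265), (455,269) and (473,269). The white look-alike is at (463,212), the can at (435,170), the wrench at (307,175) and the collar at (234,181).

```bash
python3 - <<'E'
from h import *
def rect(P): 
    r=cv2.minAreaRect((P[:,:2]*1000).astype(np.float32)); return np.round(r[0],1),np.round(r[1],1),round(r[2],1)
for n in ["top","scene"]:
    c=dict(np.load(n+"0.npz")); W=cloud(c); Z=W[...,2]
    def sel(lo,hi,x0,x1,y0,y1):
        return W[(Z>lo)&(Z<hi)&(W[...,0]>x0)&(W[...,0]<x1)&(W[...,1]>y0)&(W[...,1]<y1)]
    print(n)
    jg=sel(.013,.024,.3,.6,-.2,.15); print(" jig",len(jg),np.median(jg[:,2]),rect(jg))
    hd=sel(.009,.024,.3,.55,-.5,-.23); print(" holder",len(hd),rect(hd))
    for nm,lo,hi,b in [("blocks",.05,.065,(.3,.55,-.5,-.23)),("jigtall",.076,.1,(.3,.6,-.2,.15)),("jig45-60",.046,.066,(.3,.6,-.2,.15))]:
        m=((Z>lo)&(Z<hi)&(W[...,0]>b[0])&(W[...,0]<b[1])&(W[...,1]>b[2])&(W[...,1]<b[3])).astype(np.uint8)
        k,l,s,ct=cv2.connectedComponentsWithStats(m)
        for i in range(1,k):
            if s[i,4]>12: 
                P=W[l==i]; print(" ",nm,s[i,4],ct[i].round(),P.mean(0).round(4),"zmed",np.median(P[:,2]).round(4),rect(P))
E
```

```text
top
 jig 3081 0.019354138824743794 (array([554.7, -25.3]), array([113.8, 240.3]), 6.0)
 holder 976 (array([ 435.6, -357.9]), array([254. , 224.4]), 7.0)
  blocks 100 [440. 269.] [ 0.5375 -0.2745  0.0577] zmed 0.0579 (array([ 538. , -274.4]), array([19.3, 26.4]), 80.8)
  blocks 141 [457. 272.] [ 0.5315 -0.3138  0.0583] zmed 0.0585 (array([ 531.6, -314.4]), array([19.1, 37.8]), 82.2)
  blocks 139 [475. 271.] [ 0.5323 -0.3539  0.0576] zmed 0.0577 (array([ 532.3, -354.2]), array([19.4, 35.1]), 86.3)
  jigtall 162 [291. 255.] [0.5684 0.0614 0.0843] zmed 0.0841 (array([568.8,  61.7]), array([40.3, 19.8]), 53.1)
  jigtall 56 [332. 250.] [ 0.5779 -0.0295  0.093 ] zmed 0.0937 (array([577.8, -29. ]), array([15.5, 15.8]), 1.9)
  jig45-60 214 [295. 253.] [0.5742 0.0545 0.0561] zmed 0.0564 (array([571.5,  58.2]), array([43. , 51.1]), 55.1)
  jig45-60 114 [325. 253.] [ 0.5761 -0.0148  0.0556] zmed 0.0557 (array([577.3, -21. ]), array([44.2, 26.5]), 5.6)
  jig45-60 247 [349. 251.] [ 0.5787 -0.07    0.0536] zmed 0.0535 (array([578.7, -68.3]), array([43. , 33.9]), 5.2)
scene
 jig 2860 0.0181119038651
[... 343 characters left out ...]
 40.5]), 84.1)
  blocks 199 [125. 324.] [ 0.5304 -0.3565  0.0567] zmed 0.0568 (array([ 530. , -355.9]), array([18.2, 41.4]), 84.1)
  jigtall 180 [314. 215.] [0.5668 0.0589 0.082 ] zmed 0.0821 (array([565.5,  60.5]), array([38.5, 23.7]), 48.8)
  jigtall 101 [283. 238.] [ 0.5772 -0.0327  0.0868] zmed 0.0887 (array([576. , -31.8]), array([17.7, 18.1]), 11.5)
  jig45-60 295 [314. 229.] [0.579  0.0487 0.055 ] zmed 0.0547 (array([575. ,  53.4]), array([43.5, 41.9]), 53.0)
  jig45-60 152 [288. 248.] [ 0.5822 -0.0243  0.0542] zmed 0.0533 (array([582.2, -22.7]), array([28.9, 34.6]), 1.5)
  jig45-60 303 [267. 260.] [ 0.5778 -0.0733  0.0519] zmed 0.0517 (array([576. , -69.8]), array([47.8, 37.4]), 6.2)
```

```bash
cat >> h.py <<'E'
def to(x,y,z,yaw):
    "row (cm, rad) from the present pose to world xyz with tool x at yaw degrees"
    o=bot.get_obs(); M=R.from_quat(np.roll(o["tool_rot"],-1)).as_matrix()
    d=M.T@(np.array([x,y,z])-o["eef_pos"])*100
    s=np.arctan2(M[1,0],M[0,0])-np.radians(yaw); s=(s+np.pi)%(2*np.pi)-np.pi
    print("row",d.round(2),s.round(3),"yaw now",np.degrees(np.arctan2(M[1,0],M[0,0])).round(2),"pos",o["eef_pos"].round(4),"t",round(float(o["t"]),2))
E
python3 -c "
from h import *
to(.50,-.315,.27,84)"
```

```text
row [ 35.99 -20.58  -3.93] -1.112 yaw now 20.27 pos [ 0.2337 -0.6327  0.2304] t 0.1
```

```bash
python3 -m jog '[[36,-20.6,-4,-1.112],[36,-20.6,-4,-1.112],[36,-20.6,-4,-1.112],[36,-20.6,-4,-1.112],[36,-20.6,-4,-1.112],[36,-20.6,-4,-1.112],[36,-20.6,-4,-1.112],[36,-20.6,-4,-1.112],[36,-20.6,-4,-1.112],[36,-20.6,-4,-1.112],[36,-20.6,-4,-1.112],[36,-20.6,-4,-1.112],[36,-20.6,-4,-1.112],[36,-20.6,-4,-1.112]]'
python3 - <<'E'
from h import *
c=bot.read_camera("wrist"); save(c,"w1"); np.savez("w1.npz",**c)
print(c["pose"].round(3).tolist(),c["fovy"])
to(.53,.03,.27,84)
E
```

```text
t: 1.27
eef_pos: [0.4989, -0.3167, 0.2708]
tool_rot: [-0.0, 0.744, 0.668, -0.001]
contact_force: [-0.4, -0.0, 0.7]
gripper_width: 1.0
grasp_force: 0.0
[[0.994, -0.105, -0.031, 0.506], [-0.109, -0.957, -0.269, -0.248], [-0.002, 0.271, -0.963, 0.412], [0.0, 0.0, 0.0, 1.0]] 59.57746140192113
row [34.82 -0.65  0.07] -0.003 yaw now 83.81 pos [ 0.4989 -0.3169  0.2709] t 1.32
```

View pics/w1.png

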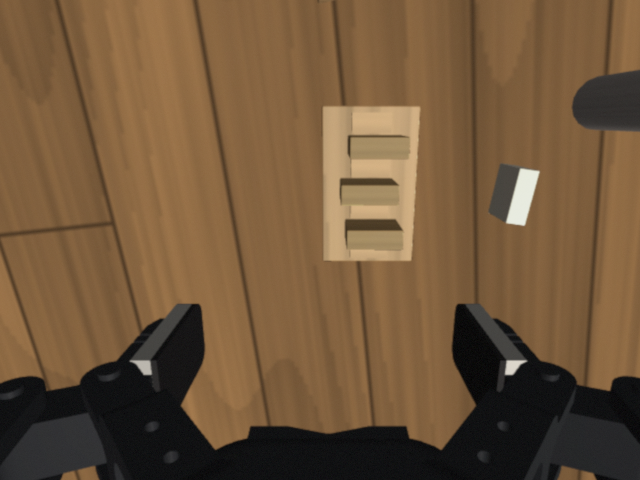

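Wrist view: the three blocks stand in the holder at about (380,147), (370,191) and (375,236), and the white look-alike is off to the right at (515,195). Next I look at the jig.

```bash
python3 -m jog '[[37,-5,0,0],[37,-5,0,0],[37,-5,0,0],[37,-5,0,0],[37,-5,0,0],[37,-5,0,0],[37,-5,0,0],[37,-5,0,0],[37,-5,0,0],[37,-5,0,0],[37,-5,0,0],[37,-5,0,0]]'
python3 - <<'E'
from h import *
c=bot.read_camera("wrist"); save(c,"w2"); np.savez("w2.npz",**c)
def rect(P):
    r=cv2.minAreaRect((P[:,:2]*1000).astype(np.float32)); return np.round(r[0],1),np.round(r[1],1),round(r[2],1)
for n,bands in [("w1",[("blocks",.05,.065,(.3,.56,-.5,-.23)),("holder",.009,.0165,(.3,.6,-.45,-.23))]),("w2",[("jig",.014,.0215,(.3,.68,-.2,.15)),("rails",.0235,.03,(.3,.68,-.2,.15)),("tall",.076,.1,(.3,.68,-.2,.15)),("mid",.046,.06,(.3,.68,-.2,.15))])]:
    c=dict(np.load(n+".npz")); W=cloud(c); Z=W[...,2]; d=c["depth"]
    print(n, "depth zero",(d==0).sum())
    for nm,lo,hi,b in bands:
        m=((Z>lo)&(Z<hi)&(W[...,0]>b[0])&(W[...,0]<b[1])&(W[...,1]>b[2])&(W[...,1]<b[3])).astype(np.uint8)
        m=cv2.morphologyEx(m,cv2.MORPH_OPEN,np.ones((2,2),np.uint8))
        k,l,s,ct=cv2.connectedComponentsWithStats(m)
        for i in range(1,k):
            if s[i,4]>100:
                P=W[l==i]; print(" ",nm,s[i,4],ct[i].round(),P.mean(0).round(4),"zmed",np.median(P[:,2]).round(4),rect(P))
E
```

```text
t: 2.32
eef_pos: [0.4893, 0.0563, 0.2711]
tool_rot: [0.0, 0.744, 0.668, -0.0]
contact_force: [0.2, -0.3, 0.4]
gripper_width: 0.998
grasp_force: 0.0
w1 depth zero 1229
  blocks 1064 [374. 149.] [nan nan nan] zmed nan (array([nan, nan]), array([0., 0.]), 0.0)
  blocks 1247 [370. 196.] [nan nan nan] zmed nan (array([ 537.8, -322.5]), array([24.6, 57.4]), 73.7)
  blocks 1187 [375. 240.] [ 0.5355 -0.3556  0.0534] zmed 0.0559 (array([ 538.6, -362.6]), array([33.3, 58.3]), 83.5)
  holder 7389 [366. 178.] [nan nan nan] zmed nan (array([ 538.6, -318.1]), array([153.2,  90.8]), 83.3)
w2 depth zero 1256
  jig 23912 [413. 242.] [nan nan nan] zmed nan (array([nan, nan]), array([nan,  0.]), nan)
  jig 258 [449. 280.] [nan nan nan] zmed nan (array([598.4, -46.4]), array([13.4, 30.9]), 7.0)
  rails 1110 [459. 259.] [nan nan nan] zmed nan (array([593.,   5.]), array([ 42.6, 161.4]), 31.2)
  rails 1336 [391. 285.] [nan nan nan] zmed nan (array([541.2, -44. ]), array([ 12.9, 125.6]), 5.8)
  tall 1307 [423. 191.] [nan nan nan] zmed nan (array([569.9,  54.4]), array([45.1, 38.5]), 53.2)
  tall 483 [440. 297.] [nan nan nan] zmed nan (array([582.2, -37.8]), array([22.7, 41.5]), 17.5)
  mid 593 [402. 177.] [nan nan nan] zmed nan (array([553.5,  70.7]), array([38.1,  8.4]), 52.9)
  mid 657 [440. 200.] [nan nan nan] zmed nan (array([588.3,  42.6]), array([47.9, 23.6]), 53.0)
  mid 845 [428. 268.] [nan nan nan] zmed nan (array([578. , -24.1]), array([49.4, 31.2]), 14.2)
  mid 1271 [432. 321.] [nan nan nan] zmed nan (array([nan, nan]), array([0., 0.]), 0.0)
```

View pics/w2.png

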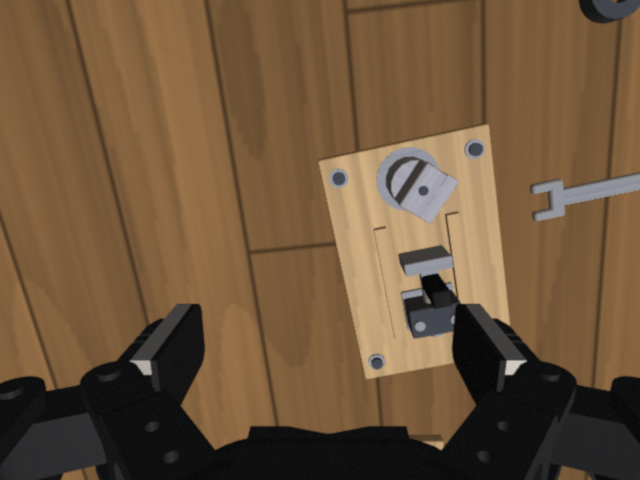

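Wrist view of the jig: the lug is at (422,190), the plunger plate at (426,262), the handle at (437,290) and the housing at (430,315). I'll refine with edge-cleaned depth.

```bash
cat >> h.py <<'E'
def tops(c,bands,px=60):
    d=c["depth"].astype(np.float32); W=cloud(c); Z=W[...,2]
    k3=np.ones((3,3),np.uint8); ok=((cv2.dilate(d,k3)-cv2.erode(d,k3))<.006)&(d>0)
    for nm,lo,hi,b in bands:
        m=(ok&(Z>lo)&(Z<hi)&(W[...,0]>b[0])&(W[...,0]<b[1])&(W[...,1]>b[2])&(W[...,1]<b[3])).astype(np.uint8)
        k,l,s,ct=cv2.connectedComponentsWithStats(m)
        for i in range(1,k):
            if s[i,4]>px:
                P=W[l==i]; r=cv2.minAreaRect((P[:,:2]*1000).astype(np.float32))
                print(" ",nm,s[i,4],ct[i].round(),P.mean(0).round(4),"zmed",np.median(P[:,2]).round(4),np.round(r[0],1),np.round(r[1],1),round(r[2],1))
E
python3 - <<'E'
from h import *
J=(.3,.68,-.2,.15)
tops(dict(np.load("w1.npz")),[("blocks",.053,.061,(.3,.6,-.5,-.23)),("holder",.009,.0165,(.3,.6,-.45,-.23))])
tops(dict(np.load("w2.npz")),[("jig",.014,.0215,J),("rails",.0235,.03,J),("lug",.078,.088,J),("handle",.086,.098,J),("mid",.049,.059,J)],30)
E
```

```text
blocks 1110 [378. 148.] [ 0.5445 -0.2752  0.056 ] zmed 0.056 [ 544.9 -275.2] [15.7 48.5] 83.7
  blocks 1043 [369. 195.] [ 0.5335 -0.3141  0.056 ] zmed 0.056 [ 533.5 -313.8] [16.8 48.3] 83.8
  blocks 1017 [374. 239.] [ 0.5342 -0.3538  0.056 ] zmed 0.056 [ 534.6 -354.1] [17.1 48.4] 83.2
  holder 6086 [364. 176.] [ 0.5335 -0.3045  0.0111] zmed 0.0111 [ 537.  -314.6] [147.3  87.5] 83.5
  jig 21322 [412. 240.] [ 5.65e-01 -3.00e-04  1.71e-02] zmed 0.0171 [573.1 -21.8] [157.8 238.4] 5.8
  jig 172 [448. 278.] [ 0.5991 -0.0408  0.0173] zmed 0.0171 [598.3 -45.6] [12.6 27. ] 5.9
  jig 33 [403. 315.] [ 0.552  -0.077   0.0174] zmed 0.0171 [552.  -77.4] [ 1.2 28.3] 6.1
  rails 946 [458. 257.] [ 0.6073 -0.0175  0.025 ] zmed 0.0251 [607.5 -20.1] [11.1 93.3] 6.0
  rails 1051 [389. 283.] [ 0.5394 -0.0378  0.0251] zmed 0.0251 [539.6 -39.9] [ 10.  119.5] 5.8
  lug 1088 [422. 189.] [0.5639 0.0635 0.082 ] zmed 0.082 [563.9  63. ] [37.7 18.9] 52.6
  lug 73 [437. 288.] [ 0.5722 -0.0211  0.0835] zmed 0.084 [571.9 -21.1] [13.5  1.3] 7.6
  handle 295 [440. 297.] [ 0.573  -0.0269  0.0906] zmed 0.0908 [573.3 -28. ] [14.3 15.1] 6.0
  mid 409 [402. 176.] [0.5532 0.072  0.054 ] zmed 0.054 [551.7  72.1] [35.8 12.2] 53.0
  mid 466 [439. 199.] [0.5838 0.0485 0.0541] zmed 0.054 [583.8  47.9] [41.5  9.9] 53.2
  mid 614 [428. 266.] [ 0.5724 -0.0126  0.0529] zmed 0.0529 [572. -14.] [42.4 15.2] 6.2
  mid 1016 [431. 321.] [ 0.5729 -0.0684  0.0513] zmed 0.0511 [575.7 -68.7] [44.3 29. ] 5.6
```

```bash
python3 -c "
from h import *
to(.564,.063,.12,52.9)
to(.564,.063,.0595,52.9)"
```

```text
row [ 1.55  7.35 15.1 ] 0.539 yaw now 83.79 pos [0.4894 0.0557 0.271 ] t 2.37
row [ 1.55  7.35 21.15] 0.539 yaw now 83.79 pos [0.4894 0.0557 0.271 ] t 2.37
```

```bash
python3 -m jog '[[1.55,7.35,12,0.54],[1.55,7.35,12,0.54],[1.55,7.35,12,0.54],[1.55,7.35,15,0.54],[1.55,7.35,15,0.54],[1.55,7.35,15,0.54],[1.55,7.35,18,0.54],[1.55,7.35,20,0.54],[1.55,7.35,21.15,0.54],[1.55,7.35,21.15,0.54],[1.55,7.35,21.15,0.54],[1.55,7.35,21.15,0.54]]' -1
python3 -c "
from h import *
to(.564,.063,.0595,52.9)"
```

```text
t: 3.37
eef_pos: [0.5652, 0.0654, 0.0614]
tool_rot: [0.0, 0.895, 0.446, 0.001]
contact_force: [0.1, 1.1, 0.6]
gripper_width: 1.002
grasp_force: 0.0
row [-0.26  0.05  0.19] 0.002 yaw now 53.02 pos [0.5652 0.0654 0.0614] t 3.37
```

```bash
python3 -m jog '[[0,0,0,0],[0,0,0,0],[0,0,0,0],[0,0,0,0],[0,0,0,0],[0,0,0,0],[0,0,0,0],[0,0,0,0]]' 1 60
python3 -c "
from h import *
to(.564,.063,.0595,52.9)"
```

```text
t: 4.03
eef_pos: [0.5668, 0.0638, 0.0607]
tool_rot: [0.002, 0.895, 0.446, 0.002]
contact_force: [5.3, -5.1, 1.4]
gripper_width: 0.217
grasp_force: 61.1
row [-0.23 -0.18  0.12] 0.001 yaw now 52.94 pos [0.5668 0.0638 0.0607] t 4.03
```

```bash
python3 -m jog '[[-0.2,0.15,0,0],[-0.2,0.15,0,0.1],[-0.2,0.15,0,0.2],[-0.2,0.15,0,0.3],[-0.2,0.15,0,0.4],[-0.2,0.15,0,0.5],[-0.2,0.15,0,0.6],[-0.2,0.15,0,0.7],[-0.2,0.15,0,0.78],[-0.2,0.15,0,0.82],[-0.2,0.15,0,0.82],[-0.2,0.15,0,0.82],[-0.2,0.15,0,0.82]]'
python3 - <<'E'
from h import *
to(.564,.063,.0595,5.9)
c=bot.read_camera("wrist"); np.savez("w3.npz",**c); save(c,"w3")
J=(.3,.68,-.2,.15)
tops(c,[("lug",.078,.088,J),("mid",.049,.059,J)],30)
E
```

```text
t: 5.12
eef_pos: [0.5676, 0.0625, 0.0607]
tool_rot: [0.0, 0.999, 0.052, 0.003]
contact_force: [9.7, -2.6, -3.0]
gripper_width: 0.221
grasp_force: 60.6
row [-0.35 -0.09  0.12] 0.002 yaw now 6.0 pos [0.5676 0.0625 0.0607] t 5.12
  lug 7026 [328. 337.] [0.5679 0.0635 0.082 ] zmed 0.082 [565.2  63.1] [40.7 31.3] 6.7
  lug 229 [263. 324.] [0.5715 0.0842 0.0833] zmed 0.0836 [571.5  84. ] [1.8 5.3] 12.1
  lug 240 [392. 324.] [0.5756 0.0442 0.0832] zmed 0.0833 [575.5  44.2] [1.5 5.1] 5.5
  lug 1438 [601. 338.] [ 0.5775 -0.0225  0.0831] zmed 0.0832 [578.  -23.2] [11.  19.9] 52.9
  mid 746 [634. 289.] [ 0.5838 -0.0548  0.0505] zmed 0.0506 [585.4 -53.8] [32.3  6.5] 14.5
  mid 2941 [361. 274.] [0.5803 0.052  0.0537] zmed 0.0539 [577.9  57.9] [51.  26.8] 86.1
  mid 4302 [527. 302.] [ 0.5751 -0.0134  0.0531] zmed 0.053 [573.8 -20.3] [43.8 30. ] 5.1
```

```bash
python3 -m jog '[[0,0,0,0],[0,0,0,0],[0,0,0,0],[0,0,-1,0],[0,0,-4,0],[0,0,-8,0],[0,0,-12,0],[0,0,-14,0],[0,0,-14,0],[0,0,-14,0]]' -1
python3 - <<'E'
from h import *
c=bot.read_camera("wrist"); np.savez("w4.npz",**c)
J=(.3,.68,-.2,.15)
tops(c,[("lug",.078,.088,J),("handle",.086,.098,J),("mid",.049,.059,J)],50)
to(.5445,-.2752,.12,83.7)
E
```

```text
t: 6.0
eef_pos: [0.5646, 0.0635, 0.2019]
tool_rot: [-0.0, 0.999, 0.053, 0.002]
contact_force: [-0.6, 0.2, -1.0]
gripper_width: 0.996
grasp_force: 0.0
  lug 1628 [330. 227.] [0.5661 0.0634 0.0821] zmed 0.0821 [565.6  63.1] [38.7 18.2] 5.5
  lug 92 [461. 227.] [ 0.575  -0.0201  0.0831] zmed 0.0825 [574.7 -20.1] [ 2.  13.5] 88.9
  handle 612 [475. 231.] [ 0.5749 -0.0265  0.0906] zmed 0.0908 [574.8 -27.2] [15.1 15.5] 6.4
  mid 2543 [513. 216.] [ 0.5797 -0.0671  0.0514] zmed 0.0511 [578.6 -67.9] [48.9 29.3] 6.1
  mid 1233 [359. 218.] [0.5679 0.0423 0.054 ] zmed 0.054 [567.4  43. ] [42.6 17.7] 6.6
  mid 1065 [436. 218.] [ 0.5733 -0.0122  0.0531] zmed 0.0531 [573.1 -13.9] [43.  16.3] 6.0
  mid 423 [308. 218.] [0.5641 0.0786 0.0541] zmed 0.0541 [563.6  79.6] [33.8  9.4] 5.5
row [-5.48 33.45  8.02] -1.355 yaw now 6.07 pos [0.5636 0.0632 0.2002] t 6.05
```

```bash
python3 -m jog '[[-5.48,33.45,5,-1.355],[-5.48,33.45,5,-1.355],[-5.48,33.45,5,-1.355],[-5.48,33.45,5,-1.355],[-5.48,33.45,5,-1.355],[-5.48,33.45,5,-1.355],[-5.48,33.45,5,-1.355],[-5.48,33.45,5,-1.355],[-5.48,33.45,5,-1.355],[-5.48,33.45,5,-1.355],[-5.48,33.45,5,-1.355],[-5.48,33.45,5,-1.355],[-5.48,33.45,5,-1.355],[-5.48,33.45,5,-1.355]]' -1
python3 - <<'E'
from h import *
c=bot.read_camera("wrist"); np.savez("w5.npz",**c)
tops(c,[("blocks",.053,.061,(.3,.6,-.5,-.23))])
to(.5445,-.2752,.026,83.7)
E
```

```text
t: 7.22
eef_pos: [0.5443, -0.2745, 0.1489]
tool_rot: [-0.001, 0.746, 0.666, -0.0]
contact_force: [-0.0, 0.0, 0.6]
gripper_width: 0.996
grasp_force: 0.0
  blocks 2354 [331. 242.] [ 0.5452 -0.2744  0.056 ] zmed 0.056 [ 545.2 -274.5] [17.5 48.5] 83.1
  blocks 2098 [320. 305.] [ 0.5337 -0.313   0.0559] zmed 0.056 [ 533.6 -313.8] [18.3 48.5] 83.0
  blocks 1916 [329. 362.] [ 0.5349 -0.3533  0.0559] zmed 0.0559 [ 534.7 -353.8] [18.4 48.4] 83.1
row [-7.000e-02  1.000e-02  1.233e+01] -0.002 yaw now 83.58 pos [ 0.5446 -0.2746  0.1493] t 7.27
```

```bash
python3 -m jog '[[0,0,4,0],[0,0,8,0],[0,0,11,0],[0,0,12.3,0],[0,0,12.3,0],[0,0,12.3,0],[0,0,12.3,0]]' -1
python3 -m jog '[[0,0,0,0],[0,0,0,0],[0,0,0,0],[0,0,0,0],[0,0,0,0],[0,0,0,0]]' 1 40
python3 -m jog '[[0,0,-1,0],[0,0,-3,0],[0,0,-7,0],[0,0,-10,0],[0,0,-10,0],[0,0,-10,0]]'
python3 - <<'E'
from h import *
a=np.radians(5.9); p=np.array([.565,.063])-.046*np.array([-np.sin(a),np.cos(a)])
print(p); to(*p,.125,95.9)
E
```

```text
t: 7.85
eef_pos: [0.5465, -0.2756, 0.0288]
tool_rot: [0.001, 0.745, 0.667, 0.001]
contact_force: [0.7, -0.2, 0.8]
gripper_width: 1.002
grasp_force: 0.0
t: 8.35
eef_pos: [0.5457, -0.2757, 0.0283]
tool_rot: [0.001, 0.745, 0.667, 0.0]
contact_force: [-0.7, 0.3, 5.7]
gripper_width: 0.579
grasp_force: 42.3
t: 8.85
eef_pos: [0.5463, -0.2759, 0.1298]
tool_rot: [0.002, 0.745, 0.667, 0.001]
contact_force: [0.3, 0.6, -1.4]
gripper_width: 0.579
grasp_force: 41.6
[0.56972846 0.01724367]
row [29.4  -0.9   0.43] -0.213 yaw now 83.68 pos [ 0.5463 -0.2759  0.1298] t 8.85
```

```bash
python3 -m jog '[[29.4,-0.9,-1,-0.213],[29.4,-0.9,-1,-0.213],[29.4,-0.9,-1,-0.213],[29.4,-0.9,-1,-0.213],[29.4,-0.9,-1,-0.213],[29.4,-0.9,-1,-0.213],[29.4,-0.9,-1,-0.213],[29.4,-0.9,-1,-0.213],[29.4,-0.9,-1,-0.213],[29.4,-0.9,-1,-0.213],[29.4,-0.9,-1,-0.213],[29.4,-0.9,-1,-0.213]]'
python3 - <<'E'
from h import *
c=bot.read_camera("wrist"); np.savez("w6.npz",**c); save(c,"w6")
tops(c,[("held",.15,.175,(.3,.7,-.3,.3)),("lug",.078,.088,(.3,.7,-.3,.3)),("mid",.049,.059,(.3,.7,-.3,.3))],200)
to(.5697,.0172,.0345,95.9)
E
```

```text
t: 9.85
eef_pos: [0.5678, 0.0157, 0.1363]
tool_rot: [-0.0, 0.671, 0.742, -0.001]
contact_force: [-0.8, -0.6, -0.5]
gripper_width: 0.579
grasp_force: 41.5
  held 13363 [328. 341.] [0.5667 0.0198 0.1628] zmed 0.1637 [566.8  17. ] [61.9 22. ] 5.6
  held 321 [212. 325.] [0.5306 0.0198 0.1596] zmed 0.1594 [530.5  19.8] [4.1 1.4] 9.8
  held 316 [443. 325.] [0.6018 0.0267 0.1595] zmed 0.1601 [602.   26.8] [1.9 5. ] 83.6
  lug 3319 [333. 168.] [0.5645 0.063  0.082 ] zmed 0.082 [564.8  62.7] [38.9 19.3] 5.7
  mid 1079 [332. 134.] [0.5632 0.0772 0.054 ] zmed 0.054 [563.1  78.1] [35.  10.6] 5.6
  mid 1782 [333. 205.] [0.567  0.0403 0.0539] zmed 0.054 [567.1  40.7] [42.7 14.7] 7.0
  mid 1226 [333. 388.] [ 0.5788 -0.0754  0.0519] zmed 0.0512 [578.7 -74.4] [48.2 16.7] 6.0
row [ 0.11  0.2  10.19] -0.003 yaw now 95.73 pos [0.5679 0.0159 0.1364] t 9.9
```

View pics/w6.png

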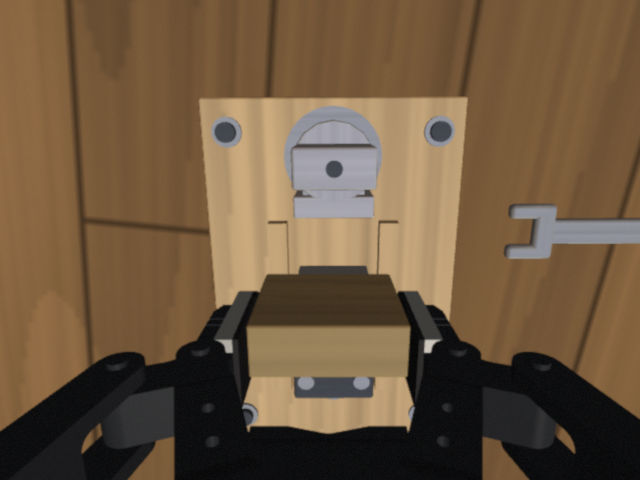

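The bracket is square: its flange edge at (333,215) is parallel to the plunger. The block hangs centred over the channel at (328,325). Lowering it now.

```bash
python3 -m jog '[[0.1,0.2,3,0],[0.1,0.2,6,0],[0.1,0.2,8,0],[0.1,0.2,9,0],[0.1,0.2,9.6,0],[0.1,0.2,9.9,0],[0.1,0.2,10.0,0],[0.1,0.2,10.0,0]]'
python3 -c "
from h import *
to(.5697,.0172,.0345,95.9)"
```

```text
t: 10.57
eef_pos: [0.5708, 0.0191, 0.0377]
tool_rot: [0.001, 0.67, 0.742, 0.001]
contact_force: [-0.7, 0.1, -0.0]
gripper_width: 0.582
grasp_force: 41.5
row [-0.18 -0.13  0.32] -0.0 yaw now 95.88 pos [0.5708 0.0191 0.0377] t 10.57
```

```bash
python3 -m jog '[[-0.1,-0.1,0.15,0],[-0.1,-0.1,0.25,0],[-0.1,-0.1,0.35,0],[-0.1,-0.1,0.4,0],[-0.1,-0.1,0.4,0],[-0.1,-0.1,0.4,0]]'
```

```text
t: 11.07
eef_pos: [0.5695, 0.0179, 0.0343]
tool_rot: [0.001, 0.67, 0.742, 0.0]
contact_force: [-4.5, -1.0, 11.6]
gripper_width: 0.58
grasp_force: 42.9
```

```bash
python3 -m jog '[[0,0,-0.15,0],[0,0,-0.15,0],[0,0,-0.15,0],[0,0,-0.2,0],[0,0,-1,0],[0,0,-4,0],[0,0,-8,0],[0,0,-12,0],[0,0,-13,0],[0,0,-13,0]]' -1
python3 - <<'E'
from h import *
c=bot.read_camera("wrist"); np.savez("w7.npz",**c); save(c,"w7")
J=(.3,.7,-.3,.3)
tops(c,[("block",.059,.068,J),("lug",.078,.088,J),("handle",.086,.098,J),("mid",.049,.059,J)],100)
to(.574,-.0272,.13,95.9)
E
```

```text
t: 11.9
eef_pos: [0.5718, 0.0186, 0.1674]
tool_rot: [0.003, 0.67, 0.742, 0.003]
contact_force: [-0.0, -1.0, -0.1]
gripper_width: 0.999
grasp_force: 0.0
  block 2121 [323. 235.] [0.5684 0.0191 0.0619] zmed 0.0619 [568.3  18.9] [48.6 17.6] 5.8
  block 129 [324. 297.] [ 0.5734 -0.0208  0.0637] zmed 0.0637 [573.3 -20.9] [14.   1.6] 5.4
  lug 2463 [324. 167.] [0.5649 0.0629 0.082 ] zmed 0.082 [564.8  62.8] [38.6 19. ] 5.7
  lug 158 [323. 311.] [ 0.5728 -0.0208  0.0833] zmed 0.0835 [573.2 -20.8] [14.3  1.8] 6.8
  handle 626 [324. 326.] [ 0.5738 -0.0267  0.0906] zmed 0.0908 [574.  -27.6] [13.9 15.3] 5.6
  mid 787 [324. 137.] [0.5634 0.0773 0.054 ] zmed 0.054 [563.2  78.3] [34.9 10.4] 5.8
  mid 1395 [324. 199.] [0.5672 0.0403 0.054 ] zmed 0.054 [567.1  40.7] [42.2 14.3] 6.0
  mid 1310 [324. 279.] [ 0.5724 -0.0128  0.053 ] zmed 0.053 [572.6 -13.9] [42.  15.5] 5.8
  mid 2239 [325. 354.] [ 0.5783 -0.0683  0.0515] zmed 0.0511 [578.2 -68.4] [48.1 29.1] 5.4
row [-4.55 -0.12  3.5 ] -0.0 yaw now 95.89 pos [0.5703 0.0182 0.1649] t 11.95
```

View pics/w7.png

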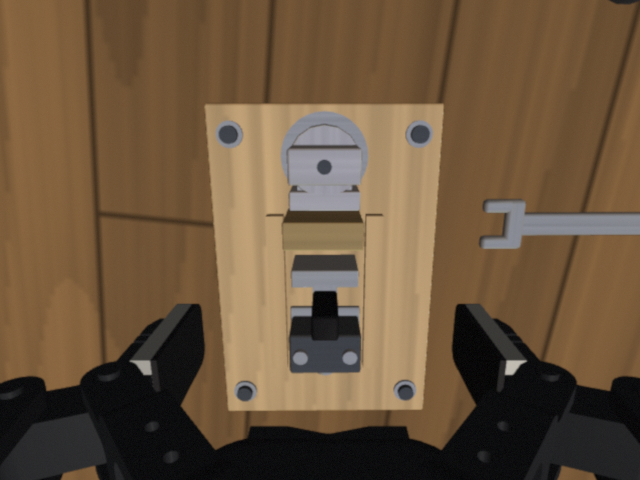

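The block stands upright and square in the channel at (323,235), between the flange at (324,200) and the plunger at (324,270). Next I grip the handle, whose top is at (324,310) in the image.

```bash
python3 -m jog '[[-4.55,-0.12,2,0],[-4.55,-0.12,2,0],[-4.55,-0.12,5,0],[-4.55,-0.12,8,0],[-4.55,-0.12,10,0],[-4.55,-0.12,10.3,0],[-4.55,-0.12,10.3,0],[-4.55,-0.12,10.3,0],[-4.55,-0.12,10.3,0]]' -1
python3 -m jog '[[0,0,0,0],[0,0,0,0],[0,0,0,0],[0,0,0,0],[0,0,0,0],[0,0,0,0],[0,0,0,0],[0,0,0,0]]' 1 80
python3 -c "
from h import *
to(.574,-.0272,.062,95.9)"
```

```text
t: 12.7
eef_pos: [0.5735, -0.0272, 0.061]
tool_rot: [0.001, 0.67, 0.743, 0.001]
contact_force: [-0.3, -0.3, -0.6]
gripper_width: 1.002
grasp_force: 0.0
t: 13.37
eef_pos: [0.5751, -0.0271, 0.0606]
tool_rot: [0.001, 0.67, 0.743, 0.002]
contact_force: [6.4, 0.8, -1.7]
gripper_width: 0.172
grasp_force: 78.3
row [ 0.   -0.11 -0.14] 0.0 yaw now 95.9 pos [ 0.5751 -0.0271  0.0606] t 13.37
```

```bash
python3 -m jog '[[0.3,0.1,0,0],[0.6,0.1,0,0],[0.9,0.1,0,0],[1.2,0.1,0,0],[1.4,0.1,0,0],[1.6,0.1,0,0],[1.7,0.1,0,0],[1.8,0.1,0,0],[1.9,0.1,0,0],[1.95,0.1,0,0],[2.0,0.1,0,0],[2.0,0.1,0,0],[2.0,0.1,0,0]]'
python3 -m jog '[[0.1,0,0,0],[0.2,0,0,0],[0.3,0,0,0],[0.3,0,0,0],[0.3,0,0,0]]'
```

```text
t: 14.45
eef_pos: [0.5731, -0.0077, 0.0605]
tool_rot: [0.001, 0.67, 0.742, 0.001]
contact_force: [5.4, -2.5, 3.8]
gripper_width: 0.173
grasp_force: 79.0
t: 14.87
eef_pos: [0.5728, -0.0054, 0.0605]
tool_rot: [0.002, 0.67, 0.742, 0.001]
contact_force: [5.4, -5.2, 3.0]
gripper_width: 0.172
grasp_force: 79.0
```

```bash
python3 -m jog '[[0.1,0,0,0],[0.2,0,0,0],[0.3,0,0,0],[0.3,0,0,0],[0.3,0,0,0]]'
python3 - <<'E'
from h import *
c=bot.read_camera("wrist"); save(c,"w8")
J=(.3,.7,-.3,.3)
tops(c,[("block",.058,.068,J),("lug",.078,.088,J),("mid",.049,.059,J)],100)
c=bot.read_camera("scene"); cv2.imwrite("pics/s8.png",cv2.resize(c["pixels"][160:320,200:400,::-1],None,fx=3,fy=3))
E
```

```text
t: 15.28
eef_pos: [0.5728, -0.0054, 0.0606]
tool_rot: [0.003, 0.671, 0.742, -0.001]
contact_force: [6.9, -10.2, 2.5]
gripper_width: 0.172
grasp_force: 79.0
  block 6848 [324. 236.] [0.5679 0.0248 0.0619] zmed 0.062 [567.8  24.3] [49.2 17.9] 6.1
  block 427 [328. 301.] [0.5715 0.001  0.0632] zmed 0.0632 [571.2   1. ] [14.5  1.5] 6.0
  lug 9869 [327. 121.] [0.5649 0.0631 0.082 ] zmed 0.082 [565.1  62.8] [39.5 19.4] 5.8
  lug 255 [294. 313.] [0.5603 0.0052 0.0833] zmed 0.0835 [560.2   5.1] [6.2 1.4] 5.2
  lug 255 [362. 312.] [0.5812 0.0073 0.083 ] zmed 0.0831 [581.2   7.2] [6.1 1.3] 8.6
  lug 243 [270. 324.] [5.533e-01 5.000e-04 8.300e-02] zmed 0.0832 [5.532e+02 4.000e-01] [5.5 1.6] 8.4
  lug 217 [385. 324.] [0.5889 0.0039 0.0831] zmed 0.0835 [589.   4.] [5.3 1.8] 7.9
  lug 681 [327. 328.] [0.5711 0.001  0.0831] zmed 0.0833 [571.2   0.9] [14.8  1.8] 6.4
  mid 2022 [327.  72.] [0.5636 0.0786 0.0539] zmed 0.0539 [563.2  79.5] [33.6  9.1] 5.6
  mid 5535 [327. 187.] [0.5671 0.0404 0.0541] zmed 0.054 [566.   41.2] [47.8 17.6] 5.9
  mid 2651 [328. 276.] [0.5708 0.0068 0.0533] zmed 0.0531 [570.7   6.3] [43.1 12.4] 5.0
  mid 1416 [328. 418.] [ 0.5772 -0.059   0.0508] zmed 0.0508 [577.2 -60.2] [28.1 13.3] 6.5
```

View pics/w8.png

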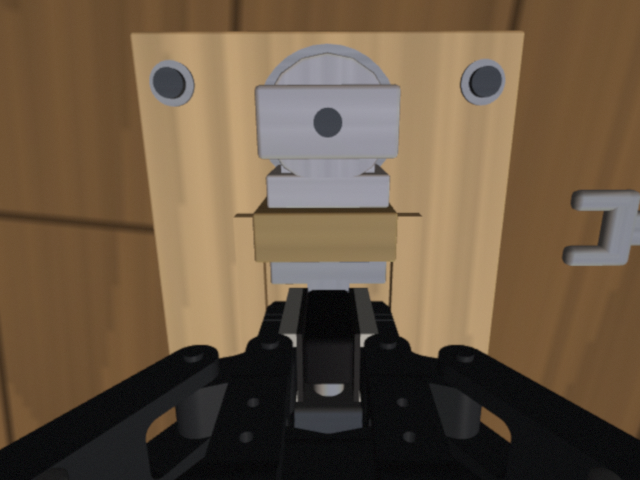

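The block is pressed against the flange at 21.8 mm, before the 24 mm stroke ends. I'll press a little more, check and hand in.

```bash
python3 -m jog '[[0.1,0,0,0],[0.2,0,0,0],[0.3,0,0,0],[0.4,0,0,0],[0.45,0,0,0],[0.45,0,0,0],[0.45,0,0,0],[0.45,0,0,0],[0.45,0,0,0],[0.45,0,0,0]]'
python3 - <<'E'
from h import *
c=bot.read_camera("wrist")
J=(.3,.7,-.3,.3)
tops(c,[("block",.058,.068,J),("lug",.078,.088,J)],600)
print(bot.get_obs()["contact_force"])
E
```

```text
t: 16.22
eef_pos: [0.5728, -0.0053, 0.0606]
tool_rot: [0.004, 0.672, 0.741, -0.002]
contact_force: [7.2, -20.5, 3.7]
gripper_width: 0.174
grasp_force: 79.1
  block 6834 [324. 236.] [0.5678 0.0248 0.0619] zmed 0.0619 [567.8  24.2] [49.2 18.2] 6.0
  lug 9842 [326. 122.] [0.565 0.063 0.082] zmed 0.082 [565.   62.8] [39.4 19.4] 5.6
  lug 679 [328. 328.] [0.5714 0.0011 0.0831] zmed 0.0832 [571.2   1. ] [14.6  2. ] 6.2
[  7.95917984 -19.54622361   4.25246944]
```

```bash
python3 -c "
from station import bot
print(bot.hand_in())"
```

```text
the job is handed in; nothing more can be done
None
```

I handed the job in at about 16 s with the bracket square, one block clamped against the flange and the plunger held at about 20 N; the other two blocks stayed in the holder, and no verdict came back.

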